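Leak-check a batch of sensor housings and shelve them by kind

ROBOT

A 6-joint arm with a two-finger parallel gripper is mounted at the origin on the work surface. World frame = base frame: x ahead of the robot, y to its left, z up, the work surface at z = 0. Lengths are in mm, angles in degrees, forces in N, time in s.
With the tool pointing down it reaches from about 325 to 925 mm from the base axis. Payload 3.1 kg.
Tool frame: the origin (TCP) lies at the very end of the fingers, on their centre line; the grasp point (between the pads) lies grasp_offset behind it (grasp_offset is the distance from the TCP to the grasp point, in mm); z points along the fingers, y is the line along which they close (so a half turn about z gives the same grasp; the last joint's range is limited). The gripper opens to 85 mm and grips with 20 to 120 N. Pads are 22 mm wide; open, the fingers measure 114 mm over their backs; the gripper's body (76 mm by 85 mm) begins 54 mm behind the grasp point. The pads swing forward as they close: fully open they stand 13 mm farther back than shut.
Start: joints at [-77.762, 12.427, 92.441, -0, 75.132, -6.429], TCP at [200.063, -592.127, 231.3] pointing down, gripper open.
Joint ranges: [-157.48, 157.48], [-44.54, 120.13], [17.64, 146.25], [-64.5, 244.5], [7.68, 150.69], [-147.95, 147.95]. Speed limits (degrees/s): [159.86, 159.86, 180, 180, 180, 180].

INTERFACE

Orientations are given as [roll, pitch, yaw] about the fixed x, y, z axes, in that order (R = Rz(yaw) Ry(pitch) Rx(roll)).
In Python, from station import * gives the robot as it stands. Calls block until the motion is done:
- goto(position, orientation): joint-space move of the TCP to a pose.
- move_l(position, attitude=None, speed=150): straight line of the TCP; attitude=None keeps the orientation; speed is the mean speed in mm/s.
- move_j(angles): joint-space move.
- grip(opening, squeeze=None): finger opening in mm; squeeze is the grip in N (None keeps the last); returns when the fingers have stopped.
- wait(seconds).
- solve_ik(position, orientation): joint angles nearest the present ones, or None.
- get_obs(): the state.
- get_image(name): name is "side" or "top" or "wrist"; returns the picture (400x640x3 uint8, red, green, blue); there is no depth.
- get_calibration(name): a dict with "fx", "fy", "cx", "cy" (pixels), "D" ([k1, k2, p1, p2, k3] as OpenCV has them; the pictures are not rectified), "R" (3x3) and "t" (3): a world point X has camera coordinates R X + t; the wrist camera has in their place "mount" (4x4, takes a point from camera to tool coordinates, whose origin is the TCP and whose axes are the flange's). Camera axes: x right, y down, z forward; pixel columns grow to the right and rows downward; lengths in mm; the calibration is good to about 2 mm. A picture is of the moment at which its call begins: read the wrist's pose just before it. get_calibration takes no time and is no camera call.
A pose or a line that the arm cannot do raises Unreachable and nothing moves.
- sign_off(): hands the job in; it is judged then, once.
Trained networks look in the newest picture that a camera, given by its name, has taken for a name from the list of things; names that differ only in an ending like _2 or _b are one class to them, and where a whole thing is asked for, a point or a joint stands for the part that bears it (a point fixed in the world has none). Each returns a list of dicts, best first, with "score" (0 to 1); they miss things now and then, are a little off and sometimes report something else, mostly with a low value. They report only what shows in the picture. A call takes as long as a camera call. They do not tell look-alikes from the thing itself.
- spot_in(name, camera): "extent" ([centre column, centre row, width, height] in pixels, round what is visible of it).
- regions_of(name, camera): "region" (400x640 bool, what is visible of it) and "extent" ([centre column, centre row, width, height] in pixels, round what is visible of it).
The state is a dict: "t": time; "joint_pos": joint angles; "qvel": joint speeds; "effort": joint torques, N m; "tcp_pos": TCP position; "ee_rot": TCP orientation; "wrist_force": force on the tool from outside, world axes, zero at the start; "moment": the same for the moment, N m; "grip_width": finger opening in mm; "grip_force": force on a finger pad.
Only numpy, scipy, OpenCV 4.12 (cv2) and the standard library are available. Lean on these libraries where they do the work, as an engineer would, in place of code of your own. Each camera call takes 0.05 s, during which the arm holds its last target. There are 200 camera calls.

TASK

Leak-check the loose green sensor housings: stand every one, mouth down as it is, squarely on a sealing pad of its own, and with all of them on their pads press the treadle down to its stop with the gripper, hold it there for two seconds, and let it come up again. Then stand all the housings upright on the low shelf in two straight rows, the tall ones in line with the tall sample bolted at the end of its row and the short ones in line with the short sample. Leave the meter, the beaker and the tape roll alone.

Things in the scene. Friction and masses are not known exactly. Their poses are not given: they have to be found in the camera images.
- stand: the leak-check stand, fixed to the bench: a flat aluminium plate 330 x 200 mm (x by y), 12 mm thick, with four black sealing pads in a 2 x 2 block on its far (+x) part and a treadle on the near part. Origin at the centre of the plate's underside, on the bench. Its heading varies.
- pad_1 (a point): centre of a sealing pad: a black rubber disc 72 mm across, flush with the plate's top, with a small brass air port in the middle; this point is on its surface, 12 mm above the bench, at (25, -42.5) mm in the stand's frame. Each pad takes one housing, its flange over the port; unused pads close by themselves. Pads are 85 mm apart.
- pad_2 (a point): centre of a sealing pad: a black rubber disc 72 mm across, flush with the plate's top, with a small brass air port in the middle; this point is on its surface, 12 mm above the bench, at (25, 42.5) mm in the stand's frame. Each pad takes one housing, its flange over the port; unused pads close by themselves. Pads are 85 mm apart.
- pad_3 (a point): centre of a sealing pad: a black rubber disc 72 mm across, flush with the plate's top, with a small brass air port in the middle; this point is on its surface, 12 mm above the bench, at (110, -42.5) mm in the stand's frame. Each pad takes one housing, its flange over the port; unused pads close by themselves. Pads are 85 mm apart.
- pad_4 (a point): centre of a sealing pad: a black rubber disc 72 mm across, flush with the plate's top, with a small brass air port in the middle; this point is on its surface, 12 mm above the bench, at (110, 42.5) mm in the stand's frame. Each pad takes one housing, its flange over the port; unused pads close by themselves. Pads are 85 mm apart.
- treadle (a joint): angle of the steel treadle in rad: 0 = fully up, 0.28 = down at its stop. Spring loaded, it comes up by itself; at the treadle_pad point it needs about 4 N to start and about 12 N to stay at the stop. It also swings the black needle of the small gauge beside it.
- treadle_pad (a point): point on top of the treadle's black rubber tread, where to press, 95 mm from the hinge along the treadle (the treadle is 115 mm long, 70 mm wide, hinged at its far (+x) end, its free end towards the robot). It moves with the treadle: about 64 mm above the bench when up and about 38 mm when down at the stop.
- treadle_hinge (a point): middle of the treadle's hinge axis, which lies along the stand's y, 30 mm above the bench, at (-37, 0) mm in the stand's frame; two bearing blocks beside it rise to 38 mm.
- tall_1: loose green plastic sensor housing, tall kind, 95 mm high, about 120 g (weight low), standing mouth down: round brass-lined flange 56 mm across, 10 mm thick at the foot, narrowing by 26 mm up to a plain round body 37 mm across, to grip by. Origin at the centre of its underside, z up its axis. Starts on the bench right (-y) of the stand, or is absent (None): 3 or 4 of the six are present.
- tall_2: loose green plastic sensor housing, tall kind, 95 mm high, about 120 g (weight low), standing mouth down: round brass-lined flange 56 mm across, 10 mm thick at the foot, narrowing by 26 mm up to a plain round body 37 mm across, to grip by. Origin at the centre of its underside, z up its axis. Starts on the bench right (-y) of the stand, or is absent (None): 3 or 4 of the six are present.
- tall_3: loose green plastic sensor housing, tall kind, 95 mm high, about 120 g (weight low), standing mouth down: round brass-lined flange 56 mm across, 10 mm thick at the foot, narrowing by 26 mm up to a plain round body 37 mm across, to grip by. Origin at the centre of its underside, z up its axis. Starts on the bench right (-y) of the stand, or is absent (None): 3 or 4 of the six are present.
- short_1: loose green plastic sensor housing, short kind, 65 mm high, about 80 g (weight low), standing mouth down: round brass-lined flange 56 mm across, 10 mm thick at the foot, narrowing by 26 mm up to a plain round body 37 mm across, to grip by. Origin at the centre of its underside, z up its axis. Starts on the bench right (-y) of the stand, or is absent (None): 3 or 4 of the six are present.
- short_2: loose green plastic sensor housing, short kind, 65 mm high, about 80 g (weight low), standing mouth down: round brass-lined flange 56 mm across, 10 mm thick at the foot, narrowing by 26 mm up to a plain round body 37 mm across, to grip by. Origin at the centre of its underside, z up its axis. Starts on the bench right (-y) of the stand, or is absent (None): 3 or 4 of the six are present.
- short_3: loose green plastic sensor housing, short kind, 65 mm high, about 80 g (weight low), standing mouth down: round brass-lined flange 56 mm across, 10 mm thick at the foot, narrowing by 26 mm up to a plain round body 37 mm across, to grip by. Origin at the centre of its underside, z up its axis. Starts on the bench right (-y) of the stand, or is absent (None): 3 or 4 of the six are present.
- shelf: the low white shelf, fixed to the bench on the left: a board 330 mm long (its x) and 200 mm wide (its y), top surface 50 mm above the bench, with an upright 40 mm back strip along its far (+x) end. Room for two rows side by side along its x, 44 mm either side of the grey middle line. Origin at the centre of its foot, on the bench. Position and heading vary.
- sample_tall: the tall sample, 95 mm high, shaped like the tall housings, with a 5 mm steel bolt head on top, fixed at the far (+x) end of one row; which row varies. Origin at the centre of its underside, on the shelf's top, 110 mm to +x of the shelf's middle and 44 mm to one side. Its axes are the shelf's: its row runs from it along -x, with room for three housings (72 mm apart works).
- sample_short: the short sample, 65 mm high, shaped like the short housings, with a 5 mm steel bolt head on top, fixed at the far (+x) end of one row; which row varies. Origin at the centre of its underside, on the shelf's top, 110 mm to +x of the shelf's middle and 44 mm to one side. Its axes are the shelf's: its row runs from it along -x, with room for three housings (72 mm apart works).
- meter: a grey hand-held meter, 130 x 70 x 26 mm, lying beyond the work; not part of the job. Origin at the centre of its underside.
- beaker: a clear plastic beaker, 90 mm across and 110 mm high; not part of the job. Origin at the centre of its underside.
- tape_roll: a yellowish roll of tape, 84 mm across, 24 mm high, lying flat; not part of the job. Origin at the centre of its underside.
There are look-alikes about, which are no part of the job. Leave any blue or red look-alike of the tall_2 alone.

How it is judged (in metres and radians):
On the way, in this order (a step that is already met when the one before it is completed fails the run):
1. every housing stands upright on a sealing pad, at rest (angle between each of tall_1, tall_2, tall_3, short_1, short_2, short_3's own z axis and vertical below 0.12 rad and z of tall_1 in the frame of stand between 0.007 and 0.017 m and (horizontal distance between tall_1 and pad_1 below 0.012 m or horizontal distance between tall_1 and pad_2 below 0.012 m or horizontal distance between tall_1 and pad_3 below 0.012 m or horizontal distance between tall_1 and pad_4 below 0.012 m) and z of tall_2 in the frame of stand between 0.007 and 0.017 m and (horizontal distance between tall_2 and pad_1 below 0.012 m or horizontal distance between tall_2 and pad_2 below 0.012 m or horizontal distance between tall_2 and pad_3 below 0.012 m or horizontal distance between tall_2 and pad_4 below 0.012 m) and z of tall_3 in the frame of stand between 0.007 and 0.017 m and (horizontal distance between tall_3 and pad_1 below 0.012 m or horizontal distance between tall_3 and pad_2 below 0.012 m or horizontal distance between tall_3 and pad_3 below 0.012 m or horizontal distance between tall_3 and pad_4 below 0.012 m) and z of short_1 in the frame of stand between 0.007 and 0.017 m and (horizontal distance between short_1 and pad_1 below 0.012 m or horizontal distance between short_1 and pad_2 below 0.012 m or horizontal distance between short_1 and pad_3 below 0.012 m or horizontal distance between short_1 and pad_4 below 0.012 m) and z of short_2 in the frame of stand between 0.007 and 0.017 m and (horizontal distance between short_2 and pad_1 below 0.012 m or horizontal distance between short_2 and pad_2 below 0.012 m or horizontal distance between short_2 and pad_3 below 0.012 m or horizontal distance between short_2 and pad_4 below 0.012 m) and z of short_3 in the frame of stand between 0.007 and 0.017 m and (horizontal distance between short_3 and pad_1 below 0.012 m or horizontal distance between short_3 and pad_2 below 0.012 m or horizontal distance between short_3 and pad_3 below 0.012 m or horizontal distance between short_3 and pad_4 below 0.012 m) and linear speed of each of tall_1, tall_2, tall_3, short_1, short_2, short_3 below 0.03 m/s), for 0.2 s.
2. with every housing on its pad, the treadle is held down at its stop for 1.5 s by the gripper (angle between each of tall_1, tall_2, tall_3, short_1, short_2, short_3's own z axis and vertical below 0.12 rad and z of tall_1 in the frame of stand between 0.007 and 0.017 m and (horizontal distance between tall_1 and pad_1 below 0.012 m or horizontal distance between tall_1 and pad_2 below 0.012 m or horizontal distance between tall_1 and pad_3 below 0.012 m or horizontal distance between tall_1 and pad_4 below 0.012 m) and z of tall_2 in the frame of stand between 0.007 and 0.017 m and (horizontal distance between tall_2 and pad_1 below 0.012 m or horizontal distance between tall_2 and pad_2 below 0.012 m or horizontal distance between tall_2 and pad_3 below 0.012 m or horizontal distance between tall_2 and pad_4 below 0.012 m) and z of tall_3 in the frame of stand between 0.007 and 0.017 m and (horizontal distance between tall_3 and pad_1 below 0.012 m or horizontal distance between tall_3 and pad_2 below 0.012 m or horizontal distance between tall_3 and pad_3 below 0.012 m or horizontal distance between tall_3 and pad_4 below 0.012 m) and z of short_1 in the frame of stand between 0.007 and 0.017 m and (horizontal distance between short_1 and pad_1 below 0.012 m or horizontal distance between short_1 and pad_2 below 0.012 m or horizontal distance between short_1 and pad_3 below 0.012 m or horizontal distance between short_1 and pad_4 below 0.012 m) and z of short_2 in the frame of stand between 0.007 and 0.017 m and (horizontal distance between short_2 and pad_1 below 0.012 m or horizontal distance between short_2 and pad_2 below 0.012 m or horizontal distance between short_2 and pad_3 below 0.012 m or horizontal distance between short_2 and pad_4 below 0.012 m) and z of short_3 in the frame of stand between 0.007 and 0.017 m and (horizontal distance between short_3 and pad_1 below 0.012 m or horizontal distance between short_3 and pad_2 below 0.012 m or horizontal distance between short_3 and pad_3 below 0.012 m or horizontal distance between short_3 and pad_4 below 0.012 m) and value of joint treadle above 0.255 rad and contact force between any of the fingers, the arm and treadle above 1 N), for 1.5 s.
At the end, for the whole second after the job is handed in: Every present housing stands upright (within 0.12 rad) and at rest on the shelf's top, its centre within 13 mm of the line through the centre of the sample of its own kind along the shelf's length, 45 to 255 mm from that sample; the treadle is up (below 0.04 rad) (angle between each of tall_1, tall_2, tall_3, short_1, short_2, short_3's own z axis and vertical below 0.12 rad and z of tall_1 in the frame of sample_tall between -0.005 and 0.005 m and y of tall_1 in the frame of sample_tall between -0.013 and 0.013 m and x of tall_1 in the frame of sample_tall between -0.255 and -0.045 m and linear speed of each of tall_1, tall_2, tall_3, short_1, short_2, short_3 below 0.03 m/s and z of tall_2 in the frame of sample_tall between -0.005 and 0.005 m and y of tall_2 in the frame of sample_tall between -0.013 and 0.013 m and x of tall_2 in the frame of sample_tall between -0.255 and -0.045 m and z of tall_3 in the frame of sample_tall between -0.005 and 0.005 m and y of tall_3 in the frame of sample_tall between -0.013 and 0.013 m and x of tall_3 in the frame of sample_tall between -0.255 and -0.045 m and z of short_1 in the frame of sample_short between -0.005 and 0.005 m and y of short_1 in the frame of sample_short between -0.013 and 0.013 m and x of short_1 in the frame of sample_short between -0.255 and -0.045 m and z of short_2 in the frame of sample_short between -0.005 and 0.005 m and y of short_2 in the frame of sample_short between -0.013 and 0.013 m and x of short_2 in the frame of sample_short between -0.255 and -0.045 m and z of short_3 in the frame of sample_short between -0.005 and 0.005 m and y of short_3 in the frame of sample_short between -0.013 and 0.013 m and x of short_3 in the frame of sample_short between -0.255 and -0.045 m and value of joint treadle below 0.04 rad); the robot touches nothing.
It fails at once if the meter is moved by more than 30 mm (distance of meter from where it was at the start of the episode above 0.03 m).
It fails at once if the beaker is moved by more than 30 mm (distance of beaker from where it was at the start of the episode above 0.03 m).
It fails at once if the tape roll is moved by more than 30 mm (distance of tape_roll from where it was at the start of the episode above 0.03 m).
Of tall_1, short_1, tall_2, short_2, tall_3, short_3 only 3 to 4 are there at a start; the rules pass over those that are not, and their reading is None.
At some moment in a run one of tall_1, tall_2, tall_3, short_1, short_2, short_3 may be knocked a few centimetres aside while the robot is not near it.
It also fails if it takes over 210 s, if anything falls off the work surface, if the arm or the gripper's body presses on something with over 40 N, if the wrist force passes 120 N, or if a joint passes its speed limit or range.

## Working session

There is one attempt and no reset: what is moved stays moved. The work goes in short steps, each a Python script; the robot and the scene stay as the last script left them, time stands still between calls to the robot, and variables do not carry over. Pictures are saved under pics/ and viewed, at most 14 in all, crops included, and the job is handed in when it is done.

```bash
mkdir -p pics; ls; python3 - <<'E'
from station import *
import cv2,numpy as np
o=get_obs();print(o['t'],o['tcp_pos'],o['ee_rot'],o['grip_width'],{k:v for k,v in o.items() if 'off' in k})
try: print(grasp_offset)
except Exception as e: print(e)
for c in ["top","side","wrist"]:
    im=get_image(c); cv2.imwrite(f"pics/{c}0.png",im[:,:,::-1])
    k=get_calibration(c); print(c,{a:np.round(b,3).tolist() for a,b in k.items()})
    for n in ["tall_1","short_1","sample_tall","sample_short","stand","shelf","treadle"]:
        print(c,n,[(round(d['score'],2),np.round(d['extent']).tolist()) for d in spot_in(n,c)])
E
```

```text
pics
0.0 [ 199.88241888 -591.31540949  229.96193524] [-1.79862688e+02 -1.58131082e-02  1.86668731e+01] 85.00555866521432 {}
18.700000000000003
top {'fx': 365.276, 'fy': 365.276, 'cx': 323.183, 'cy': 211.725, 'D': [-0.007, 0.0, 0.0, 0.0, 0.0], 'R': [[0.011, -1.0, 0.002], [-0.985, -0.011, -0.17], [0.17, -0.0, -0.985]], 't': [-46.295, 519.624, 1195.386]}
top tall_1 [(0.72, [418.0, 194.0, 14.0, 16.0]), (0.56, [371.0, 279.0, 16.0, 17.0]), (0.46, [388.0, 255.0, 17.0, 16.0]), (0.26, [328.0, 227.0, 21.0, 30.0])]
top short_1 [(0.66, [384.0, 227.0, 17.0, 17.0])]
top sample_tall [(0.53, [169.0, 210.0, 21.0, 18.0])]
top sample_short [(0.7, [194.0, 198.0, 18.0, 17.0]), (0.33, [242.0, 145.0, 28.0, 35.0])]
top stand [(0.65, [329.0, 205.0, 67.0, 95.0])]
top shelf [(0.92, [198.0, 232.0, 107.0, 117.0])]
top treadle [(0.85, [328.0, 228.0, 23.0, 30.0])]
side {'fx': 394.386, 'fy': 394.386, 'cx': 319.389, 'cy': 198.32, 'D': [-0.055, 0.0, 0.0, 0.0, 0.0], 'R': [[0.999, -0.054, 0.008], [-0.019, -0.481, -0.877], [0.051, 0.875, -0.481]], 't': [-543.249, 60.863, 1117.861]}
side tall_1 [(0.85, [254.0, 261.0, 24.
[... 185 characters left out ...]
63.0, 25.0, 33.0])]
side sample_tall [(0.63, [305.0, 133.0, 12.0, 22.0])]
side sample_short [(0.47, [318.0, 142.0, 13.0, 23.0]), (0.31, [254.0, 260.0, 24.0, 45.0])]
side stand [(0.84, [326.0, 225.0, 126.0, 49.0])]
side shelf [(0.64, [287.0, 156.0, 101.0, 55.0]), (0.62, [254.0, 260.0, 22.0, 48.0])]
side treadle [(0.79, [293.0, 214.0, 41.0, 26.0])]
wrist {'fx': 343.576, 'fy': 343.576, 'cx': 319.733, 'cy': 196.388, 'D': [-0.002, 0.0, 0.0, 0.0, 0.0], 'mount': [[-0.0, -0.947, -0.322, 82.763], [1.0, 0.0, -0.001, -0.537], [0.001, -0.322, 0.947, -142.988], [0.0, 0.0, 0.0, 1.0]]}
wrist tall_1 []
wrist short_1 []
wrist sample_tall []
wrist sample_short []
wrist stand []
wrist shelf []
wrist treadle []
```

```bash
python3 - <<'E'
import cv2,numpy as np
t=cv2.imread('pics/top0.png'); s=cv2.imread('pics/side0.png')
cv2.imwrite('pics/top0c.png',cv2.resize(t[110:310,120:440],(800,500),interpolation=cv2.INTER_CUBIC))
cv2.imwrite('pics/side0c.png',cv2.resize(s[100:330,190:430],(626,600),interpolation=cv2.INTER_CUBIC))
E
```

```text
(no output)
```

View pics/top0c.png

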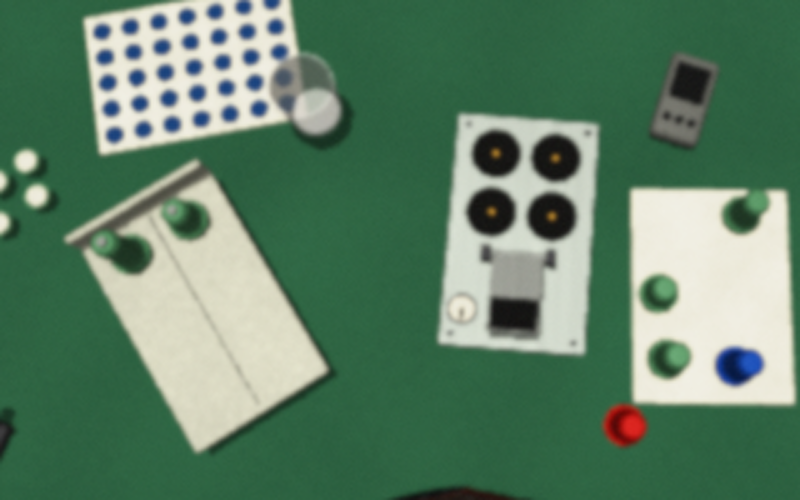

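View pics/side0c.png

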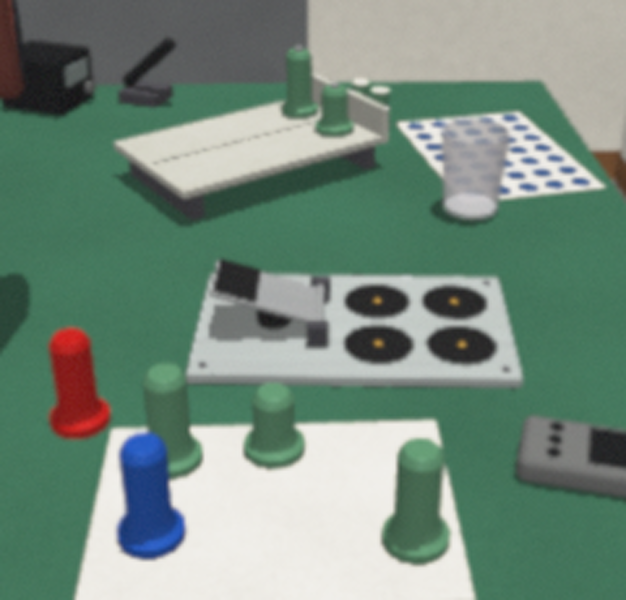

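Top crop: there are three green loose housings. Tall at full-picture px (422,191), tall at (389,253), short at (384,226). Look-alikes are the blue tall at (416,255) and the red tall at (370,280), plus the two bolted samples on the shelf at (162,208) and (193,196). The side crop confirms two green talls and one short on the paper. Next I'll write helpers and take closer wrist views.

```bash
cat > h.py <<'E'
from station import *
import cv2, numpy as np
from scipy.spatial.transform import Rotation as Ro
from scipy.optimize import minimize
def cam(name):
    k=get_calibration(name); K=np.array([[k['fx'],0,k['cx']],[0,k['fy'],k['cy']],[0,0,1]])
    if name=='wrist':
        o=get_obs(); T=np.eye(4); T[:3,:3]=Ro.from_euler('xyz',o['ee_rot'],degrees=True).as_matrix(); T[:3,3]=o['tcp_pos']
        M=np.linalg.inv(T@np.array(k['mount'])); R,t=M[:3,:3],M[:3,3]
    else: R,t=np.array(k['R']),np.array(k['t'])
    return K,np.array(k['D'],float),R,t
def shot(name,file=None):
    c=cam(name); im=get_image(name)
    if file: cv2.imwrite(f'pics/{file}.png',im[:,:,::-1])
    return c,im
def proj(c,X):
    K,D,R,t=c; return cv2.projectPoints(np.asarray(X,float).reshape(-1,3),cv2.Rodrigues(R)[0],t,K,D)[0].reshape(-1,2)
def back(c,px,z):
    K,D,R,t=c; n=cv2.undistortPoints(np.asarray(px,float).reshape(-1,1,2),K,D).reshape(-1,2)
    d=np.c_[n,np.ones(len(n))]@R; C=-R.T@t
    return C+d*((z-C[2])/d[:,2])[:,None]
A=np.linspace(0,2*np.pi,40)
def housing_mask(c,x,y,z0,h):
    m=np.zeros((400,640),np.uint8); ring=lambda r,z:np.c_[x+r*np.cos(A),y+r*np.sin(A),np.full(40,z0+z)]
    L=[ring(28,0),ring(28,10),ring(18.5,36),ring(18.5,h-8),ring(13,h)]
    for a,b in zip(L,L[1:]):
        cv2.fillConvexPoly(m,cv2.convexHull((proj(c,np.r_[a,b])*16).astype(np.int32)),1,shift=4)
    return m>0
def fit_housing(c,mask,x,y,z0,h):
    def f(p):
        m=housing_mask(c,p[0],p[1],z0,h); return 1-(m&mask).sum()/max(1,(m|mask).sum())
    best=minimize(f,[x,y],method='Nelder-Mead',options=dict(initial_simplex=[[x-12,y-12],[x+12,y-6],[x,y+12]],xatol=.2,fatol=1e-4))
    return best.x,1-best.fun
E
python3 - <<'E'
from h import *
c=cam('top')
for n,p,z in [("tallA",(422,191),95),("tallB",(389,253),95),("short",(384,226),65),("red",(370,280),95),("blue",(416,255),95),("sT",(162,208),150),("sS",(193,196),115),
  ("pad1?",(318.5,171.5),12),("pad",(342,173),12),("pad",(316.5,194.5),12),("pad",(340.5,196.5),12),("tread",(326,236),60),("beaker",(246,146),50),("meter",(394,150),20)]:
    print(n,np.round(back(c,[p],z)[0]))
for yaw,name,p in [(0,'w1',[560,-200,330]),(0,'w2',[440,0,350]),(0,'w3',[430,330,380])]:
    print(name,solve_ik(p,[180,0,yaw]))
E
```

```text
tallA [ 584. -365.   95.]
tallB [ 380. -252.   95.]
short [ 471. -243.   65.]
red [ 295. -191.   95.]
blue [ 375. -338.   95.]
sT [508. 461. 150.]
sS [555. 380. 115.]
pad1? [671. -22.  12.]
pad [ 666. -106.   12.]
pad [587. -16.  12.]
pad [ 581. -101.   12.]
tread [436. -51.  60.]
beaker [749. 231.  50.]
meter [ 751. -291.   20.]
w1 [-2.64142291e+01  5.15605911e+00  9.01343867e+01 -2.54444375e-14
  8.47095542e+01  6.35857709e+01]
w2 [-9.15413328e+00 -1.54705691e+01  1.07172068e+02 -2.54444375e-14
  8.82985014e+01  8.08458667e+01]
w3 [ 3.00840481e+01 -2.51168759e+00  9.27751045e+01 -2.54444375e-14
  8.97365831e+01  1.20084048e+02]
```

```bash
python3 - <<'E'
from h import *
import pickle
views={}
for name,p,yaw in [('w1',[440,-300,350],0),('w2',[540,-55,350],0),('w3',[460,330,380],30)]:
    goto(p,[180,0,yaw]); wait(.3)
    c,im=shot('wrist',name); o=get_obs(); print(name,o['tcp_pos'],o['ee_rot'],o['t'])
    det={}
    for n in {'w1':['tall_1','short_1'],'w2':['stand'],'w3':['sample_tall','sample_short','shelf']}[name]:
        det[n]=regions_of(n,'wrist'); print(n,[(round(d['score'],2),np.round(d['extent']).tolist()) for d in det[n]])
    views[name]=(c,im,det)
pickle.dump(views,open('views.pkl','wb'))
for k in views:pass
ims=[cv2.imread(f'pics/{k}.png') for k in ('w1','w2','w3')]
cv2.imwrite('pics/w123.png',np.vstack([cv2.resize(i[:260],(492,200)) for i in ims]))
E
```

```text
w1 [ 439.73713553 -300.43646844  349.6879662 ] [-1.79981556e+02  2.34546715e-02 -5.06419826e-02] 3.0167
tall_1 [(0.93, [254.0, 246.0, 43.0, 59.0]), (0.84, [292.0, 186.0, 36.0, 53.0]), (0.8, [375.0, 24.0, 55.0, 47.0])]
short_1 [(0.76, [285.0, 116.0, 37.0, 42.0]), (0.49, [130.0, 88.0, 167.0, 175.0])]
w2 [539.90300324 -55.87875698 350.01762843] [ 1.79996407e+02 -1.11768719e-03 -8.45438829e-02] 4.5
stand [(0.93, [327.0, 121.0, 164.0, 242.0])]
w3 [460.36805134 329.43114755 379.9586051 ] [1.79997482e+02 3.97589699e-03 2.99326798e+01] 6.3667
sample_tall [(0.71, [239.0, 54.0, 57.0, 49.0]), (0.62, [592.0, 348.0, 67.0, 61.0])]
sample_short [(0.75, [591.0, 352.0, 60.0, 58.0]), (0.71, [315.0, 51.0, 41.0, 51.0])]
shelf [(0.72, [273.0, 124.0, 177.0, 248.0])]
```

View pics/w123.png

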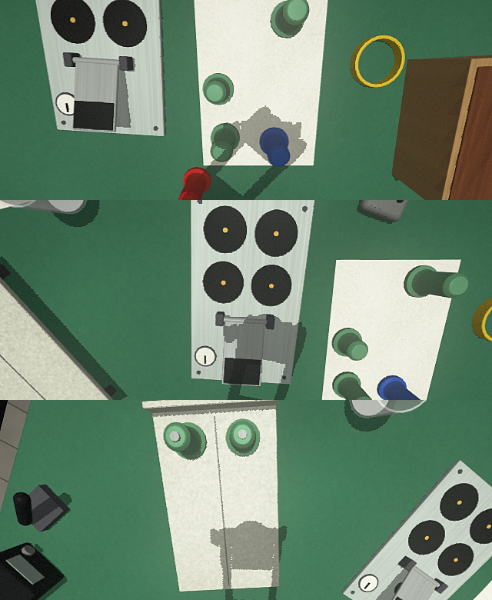

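```bash
cat > fit1.py <<'E'
from h import *
import pickle
V=pickle.load(open('views.pkl','rb'))
c,im,det=V['w1']
for n,h in (('tall_1',95),('short_1',65)):
    for d in det[n]:
        m=d['region']; col=im[m].mean(0)
        if d['score']<.6: continue
        x,y=back(c,[d['extent'][:2]],h/2)[0][:2]
        print(n,np.round(col),fit_housing(c,m,x,y,0,h))
# stand
c,im,det=V['w2']
g=im.max(2); m=((g<60)&cv2.dilate(det['stand'][0]['region'].astype(np.uint8),np.ones((5,5))).astype(bool)).astype(np.uint8)
cs,_=cv2.findContours(m,cv2.RETR_EXTERNAL,cv2.CHAIN_APPROX_NONE)
P=[]
for k in cs:
    if cv2.contourArea(k)>500:
        e=cv2.fitEllipse(k); X=back(c,[e[0]],12)[0]; print('blob',np.round(e[0]),np.round(e[1]),X)
        if e[1][0]/e[1][1]>.85 : P.append(X[:2])
P=np.array(P); Q=np.array([[25,-42.5],[25,42.5],[110,-42.5],[110,42.5]])
def pose(p): a=np.array(p[2]);return Q@np.array([[np.cos(a),np.sin(a)],[-np.sin(a),np.cos(a)]])+p[:2]
cost=lambda p:sum(np.min(np.sum((pose(p)-q)**2,1)) for q in P)
r=min((minimize(cost,[*(P.mean(0)-[67,0]),a],method='Nelder-Mead',options=dict(xatol=1e-4,fatol=1e-4)) for a in (-.2,-.05,.05)),key=lambda r:r.fun)
print('stand',r.x,np.degrees(r.x[2]),r.fun,'\n',pose(r.x))
# shelf
c,im,det=V['w3']
S={}
for n,h,i in (('sample_tall',95,0),('sample_short',65,1)):
    d=det[n][i]; x,y=back(c,[d['extent'][:2]],50+h/2)[0][:2]; S[n]=fit_housing(c,d['region'],x,y,50,h); print(n,S[n])
m=det['shelf'][0]['region'].copy()
for n,i in (('sample_tall',0),('sample_short',1)): m|=det[n][i]['region']
m=cv2.morphologyEx(m.astype(np.uint8),cv2.MORPH_CLOSE,np.ones((9,9)))>0
def board(p,strip=True):
    R=np.array([[np.cos(p[2]),-np.sin(p[2])],[np.sin(p[2]),np.cos(p[2])]])
    b=np.array([[-165,-100],[165,-100],[165,100],[-165,100]])@R.T+p[:2]
    o=np.zeros((400,640),np.uint8)
    b2=np.array([[165,-100],[165,100]])@R.T+p[:2]
    cv2.fillConvexPoly(o,(proj(c,np.c_[b,np.full(4,50)])*16).astype(np.int32),1,shift=4)
    cv2.fillConvexPoly(o,cv2.convexHull((proj(c,np.r_[np.c_[b2,[50,50]],np.c_[b2,[90,90]]])*16).astype(np.int32)),1,shift=4)
    return o>0
m[250:]=False
def f(p):
    o=board(p);o[250:]=False; return 1-(o&m).sum()/(o|m).sum()
a=S['sample_tall'][0];b=S['sample_short'][0]
d=a-b; 
for s in (1,-1):
    yv=s*d/np.linalg.norm(d); xv=np.array([yv[1],-yv[0]])
    if xv[0]>0: yaw=np.arctan2(xv[1],xv[0]); side=s
mid=(a+b)/2; p0=[*(mid-110*np.array([np.cos(yaw),np.sin(yaw)])),yaw]
print('from samples',p0,np.degrees(yaw),'dist',np.linalg.norm(d),'tall side',side)
r=minimize(f,p0,method='Nelder-Mead',options=dict(initial_simplex=[p0,np.add(p0,[8,0,0]),np.add(p0,[0,8,0]),np.add(p0,[0,0,.06])],xatol=1e-3,fatol=1e-5))
print('shelf',r.x,np.degrees(r.x[2]),1-r.fun)
u=np.array([np.cos(r.x[2]),np.sin(r.x[2])]);v=np.array([-u[1],u[0]])
print('samples in shelf frame',[(np.round((S[n][0]-r.x[:2])@u,1),np.round((S[n][0]-r.x[:2])@v,1)) for n in S])
im2=im.copy(); im2[board(r.x)^m]=[255,0,0]; cv2.imwrite('pics/shelffit.png',im2[:300,:,::-1])
E
python3 fit1.py
```

```text
tall_1 [115.  35.  28.] (array([ 294.43626925, -200.88538608]), np.float64(0.896165191740413))
tall_1 [ 76. 105.  80.] (array([ 383.53633642, -259.25665509]), np.float64(0.9284818067754078))
tall_1 [ 96. 128.  99.] (array([ 588.79668269, -368.33255909]), np.float64(0.9637537239324727))
short_1 [ 99. 137. 104.] (array([ 474.26560092, -249.03894301]), np.float64(0.9221341023792358))
blob [315. 222.] [37. 54.] [416.89648533 -47.29638528  12.        ]
blob [353. 110.] [50. 53.] [ 582.19824815 -100.3480536    12.        ]
blob [290. 106.] [51. 53.] [587.93097185 -15.40499749  12.        ]
blob [359.  43.] [54. 60.] [ 667.08406504 -106.01245726   12.        ]
blob [293.  38.] [54. 60.] [672.7825259  -20.99253573  12.        ]
stand [ 5.60148909e+02 -5.61922665e+01 -6.66749880e-02] -3.820195408931 0.038235217057807136 
 [[ 582.26177199 -100.2634734 ]
 [ 587.92494779  -15.45233947]
 [ 667.07290593 -105.92664921]
 [ 672.73608173  -21.11551527]]
sample_tall (array([512.41773709, 467.54060477]), np.float64(0.9713390058217645))
sample_short (array([559.95774366, 393.42626104]), np.float64(0.9195081050866406))
from samples [np.float64(443.5985275440598), np.float64(371.09288090073466), np.float64(0.5703350640158724)] 32.67779207643312 dist 88.0510543398414 tall side 1
shelf [445.75827204 371.81655656   0.57594044] 32.99895619549998 0.9833442372696544
samples in shelf frame [(np.float64(108.0), np.float64(44.0)), (np.float64(107.5), np.float64(-44.1))]
```

Measurements fit well: the pads match their known 85 mm geometry, and the samples come out 88.05 mm apart against the nominal 88. Choice: the three green housings at (589,-368) tall, (384,-259) tall and (474,-249) short. Red at (294,-201) and blue near (375,-338) stay put. A close crop before the first grasp will confirm this.

```bash
cat > ops.py <<'E'
from h import *
OFF={95:46,65:34}; SAFE=230
STAND=np.array([560.15,-56.19]); SYAW=-3.82
SHELF=np.array([445.0,371.5]); HYAW=32.9
def fr(o,yaw,p):
    a=np.radians(yaw); return o+np.array([[np.cos(a),-np.sin(a)],[np.sin(a),np.cos(a)]])@p
PADS={i:fr(STAND,SYAW,p) for i,p in {1:(25,-42.5),2:(25,42.5),3:(110,-42.5),4:(110,42.5)}.items()}
SLOT=lambda x,y: fr(SHELF,HYAW,(x,y))
def locate(xy,z0,h,yaw,file=None,zt=260,back_off=60):
    a=np.radians(yaw); t=np.array(xy)-back_off*np.array([np.cos(a),np.sin(a)])
    goto([*t,zt+z0],[180,0,yaw]); wait(.3)
    return look(xy,z0,h,file)
def look(xy,z0,h,file=None):
    c,im=shot('wrist',file); out=[]
    for n in ('tall_1','short_1','sample_tall','sample_short'):
        for d in regions_of(n,'wrist'):
            m=d['region']; r,g,b=im[m].mean(0)
            if g<r+10 or g<b+8: continue
            x0=back(c,[d['extent'][:2]],z0+h/2)[0][:2]
            if np.hypot(*(x0-xy))>60: continue
            p,s=fit_housing(c,m,*x0,z0,h); out.append((s,p,n))
        if out and max(o[0] for o in out)>.85: break
    if not out: print('NOT FOUND'); return None
    s,p,n=max(out,key=lambda o:o[0]); print('found',n,np.round(p,1),'iou',round(s,3),'shift',np.round(p-xy,1)); return p
def pick(xy,z0,h,yaw,op=62):
    grip(op); goto([*xy,z0+h+70],[180,0,yaw]); move_l([*xy,z0+OFF[h]],speed=120)
    grip(25,30); o=get_obs(); print('gripped',round(o['grip_width'],1),round(o['grip_force'],1))
    move_l([*xy,SAFE],speed=200); print('lifted',round(get_obs()['grip_width'],1))
def place(xy,z0,h,yaw,op=60):
    goto([*xy,SAFE],[180,0,yaw]); move_l([*xy,z0+OFF[h]+15],speed=200); move_l([*xy,z0+OFF[h]+1],speed=40)
    wait(.2); o=get_obs(); print('placed at',np.round(o['tcp_pos'],1),'F',np.round(o['wrist_force'],1)); 
    grip(op); move_l([*xy,z0+h+75],speed=150); print('t',round(get_obs()['t'],1))
E
python3 - <<'E'
from ops import *
p=locate((588.8,-368.3),0,95,90,'pickA')
im=cv2.imread('pics/pickA.png'); cv2.imwrite('pics/pickAc.png',im[:280])
E
```

```text
NOT FOUND
```

View pics/pickAc.png

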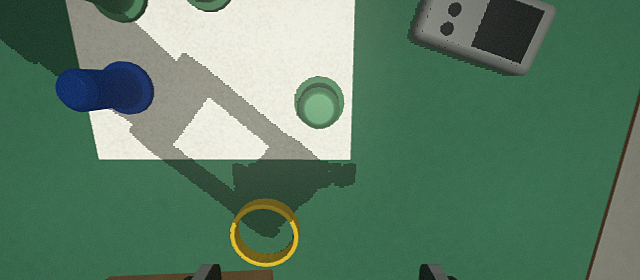

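The close view shows the green tall at (319,102), with the blue look-alike at (105,88) clearly apart, so the choice is right. The detector call returned nothing, so I'll check why.

```bash
python3 - <<'E'
from h import *
im=cv2.imread('pics/pickA.png')[:,:,::-1]
for n in ('tall_1','short_1','sample_tall','sample_short'):
    for d in regions_of(n,'wrist'): print(n,round(d['score'],2),np.round(d['extent']),np.round(im[d['region']].mean(0)))
hs=cv2.cvtColor(np.ascontiguousarray(im),cv2.COLOR_RGB2HSV)
for p in [(319,102),(319,82),(339,110),(450,200),(120,10),(255,180),(340,175)]: print(p,im[p[1],p[0]],hs[p[1],p[0]])
c=cam('wrist');print(proj(c,[[588.8,-368.3,0],[588.8,-368.3,95]]))
E
```

```text
tall_1 0.73 [117.  12.  61.  22.] [50. 78. 56.]
tall_1 0.67 [106.  87.  96.  54.] [23. 44. 88.]
short_1 0.76 [207.   7.  43.  12.] [ 78. 110.  83.]
(319, 102) [131 181 137] [ 64  70 181]
(319, 82) [ 98 134 102] [ 63  69 134]
(339, 110) [ 85 124  92] [ 65  80 124]
(450, 200) [ 59 111  80] [ 72 119 111]
(120, 10) [40 65 47] [68 98 65]
(255, 180) [50 73 56] [68 80 73]
(340, 175) [49 74 58] [71 86 74]
[[320.02165738 101.31280675]
 [320.25432024 107.95834507]]
```

```bash
python3 - <<'E'
s=open('ops.py').read()
s=s.replace("""    if not out: print""","""    if not out or max(o[0] for o in out)<.85:
        hs=cv2.cvtColor(im,cv2.COLOR_RGB2HSV); m=cv2.inRange(hs,(55,45,70),(70,100,255)); m=cv2.morphologyEx(m,cv2.MORPH_OPEN,np.ones((3,3)))
        k,lab,st,ce=cv2.connectedComponentsWithStats(m)
        for i in range(1,k):
            if st[i,4]<400: continue
            x0=back(c,[ce[i]],z0+h/2)[0][:2]
            if np.hypot(*(x0-xy))<60: p,q=fit_housing(c,lab==i,*x0,z0,h); out.append((q,p,'colour'))
    if not out: print""")
open('ops.py','w').write(s)
E
python3 - <<'E'
from ops import *
p=look((588.8,-368.3),0,95)
if p is not None and np.hypot(*(p-[588.8,-368.3]))<10:
    pick(p,0,95,90); print(PADS)
    if get_obs()['grip_width']>30: place(PADS[3],12,95,90)
E
```

```text
found tall_1 [ 586.8 -368.4] iou 0.97 shift [-2.  -0.1]
gripped 36.2 30.0
lifted 36.3
{1: array([ 582.26301356, -100.2611315 ]), 2: array([587.92590012, -15.44997824]), 3: array([ 667.07416681, -105.92401805]), 4: array([672.73705337, -21.1128648 ])}
placed at [ 667.4 -105.9   59.2] F [1.5 0.3 0.1]
t 17.6
```

```bash
python3 - <<'E'
from ops import *
g={'B':((383.5,-259.3),95,2,90),'S':((474.3,-249.0),65,4,90)}
for k in ('S','B'):
    xy,h,pad,yaw=g[k]
    p=locate(xy,0,h,yaw,'pick'+k)
    if p is None or np.hypot(*(p-xy))>12: print('stop',k); break
    pick(p,0,h,yaw)
    if get_obs()['grip_width']<30: print('lost'); break
    place(PADS[pad],12,h,yaw)
else:
    goto([540,-55,350],[180,0,0]); wait(.3)
    for q,h in ((3,95),(4,65),(2,95)):
        print(q,look(PADS[q],12,h,f'padcheck{q}'))
    print(get_obs()['t'])
E
```

```text
found short_1 [ 474.4 -249.3] iou 0.962 shift [ 0.1 -0.3]
gripped 24.8 0.0
lifted 25.0
lost
```

```bash
python3 - <<'E'
from ops import *
print(get_obs()['tcp_pos'],get_obs()['t'])
p=locate((474.3,-249.0),0,65,90,'lostS')
cv2.imwrite('pics/lostSc.png',cv2.imread('pics/lostS.png')[:280])
E
```

```text
[ 473.54508892 -248.65069725  228.39970674] 22.5333
found colour [ 494.2 -278.3] iou 0.885 shift [ 19.9 -29.3]
```

View pics/lostSc.png

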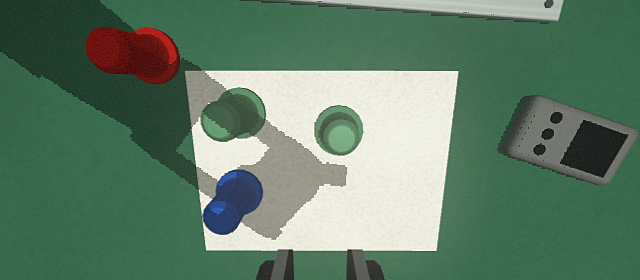

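The short is still standing but has been shoved to about (494,-278), px (340,130). That fits the announced knock. I'll relocate it and pick again.

```bash
cat > run2.py <<'E'
from ops import *
import sys
g={'B':((383.5,-259.3),95,2,90),'S':((494,-278),65,4,90)}
for k in ('S','B'):
    xy,h,pad,yaw=g[k]
    p=locate(xy,0,h,yaw,'pick2'+k)
    if p is None or np.hypot(*(p-xy))>12: print('stop',k); break
    pick(p,0,h,yaw)
    if get_obs()['grip_width']<30: print('lost'); break
    place(PADS[pad],12,h,yaw)
else:
    goto([540,-55,350],[180,0,0]); wait(.3)
    for q,h in ((3,95),(4,65),(2,95)):
        look(PADS[q],12,h,f'padcheck{q}')
    print(get_obs()['t'])
E
python3 run2.py
```

```text
found tall_1 [ 494.  -279.4] iou 0.945 shift [ 0.  -1.4]
gripped 36.2 30.3
lifted 36.6
placed at [672.8 -21.1  47.2] F [ 0.4 -0.3  2.2]
t 31.7
found tall_1 [ 383.5 -260.2] iou 0.937 shift [ 0.  -0.9]
gripped 36.5 30.3
lifted 36.5
placed at [588.  -15.4  59. ] F [-0.   0.2 -0.2]
t 41.2
found tall_1 [ 666.9 -105.2] iou 0.931 shift [-0.2  0.8]
found short_1 [672.8 -19.6] iou 0.95 shift [0.1 1.5]
found tall_1 [587.4 -14.5] iou 0.917 shift [-0.5  1. ]
43.175
```

All three sit on pads within about 2 mm. Now the treadle: press down in steps while watching the force.

```bash
python3 - <<'E'
from ops import *
P=fr(STAND,SYAW,np.array([-129,0])); print(P)
grip(0,30); goto([*P,120],[180,0,SYAW]); wait(.3); f0=get_obs()['wrist_force'][2]
move_l([*P,72],speed=80)
z=72
while True:
    z-=2; move_l([*P,z],speed=60); o=get_obs(); f=o['wrist_force'][2]-f0
    print(z,round(o['tcp_pos'][2],1),round(f,1))
    if f>24 or z<=30: break
print('hold',get_obs()['t']); wait(1.2); c,im=shot('side','press'); wait(1.2); o=get_obs(); print(o['t'],o['tcp_pos'],o['wrist_force'][2]-f0)
move_l([*P,130],speed=80)
cv2.imwrite('pics/pressc.png',cv2.resize(im[185:270,250:400,::-1],None,fx=4,fy=4))
goto([540,-55,350],[180,0,0]); wait(.3)
for q,h in ((3,95),(4,65),(2,95)): look(PADS[q],12,h,f'postpad{q}')
print(get_obs()['t'])
E
```

```text
[431.43660271 -47.59573687]
70 70.4 -0.3
68 68.0 -0.4
66 66.2 2.6
64 64.1 2.6
62 62.0 3.1
60 60.0 4.3
58 58.0 4.4
56 56.0 5.3
54 54.1 5.4
52 52.1 5.5
50 50.1 7.0
48 48.1 7.5
46 46.1 8.1
44 44.1 7.5
42 42.1 8.6
40 40.0 8.7
38 38.0 9.6
36 37.5 22.1
34 37.1 35.2
hold 50.575
53.025 [429.88966369 -47.46276471  37.0645509 ] 34.98164910021821
found tall_1 [ 666.9 -104.8] iou 0.927 shift [-0.2  1.1]
found short_1 [672.6 -19.7] iou 0.937 shift [-0.1  1.4]
found tall_1 [588.1 -14.8] iou 0.922 shift [0.1 0.6]
55.9917
```

View pics/pressc.png

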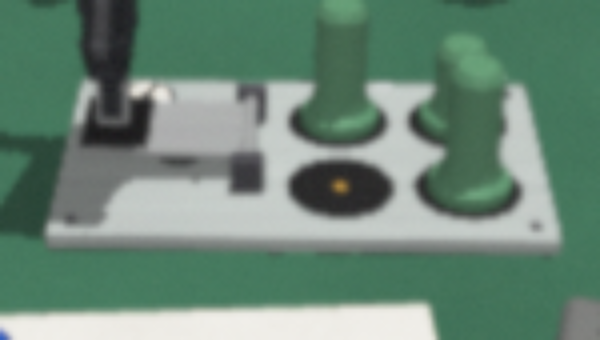

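The press picture shows the finger on the black tread at about (115,105), the treadle lying flat at its stop, and all three housings on pads. Force stepped up at z≈37.5, as expected, and was held 2.4 s. Next, the shelf.

```bash
cat > run3.py <<'E'
from ops import *
for q,h,sx,sy in ((2,95,30,44),(3,95,-60,44),(4,65,-15,-44)):
    p=locate(PADS[q],12,h,90,f'shpick{q}')
    if p is None or np.hypot(*(p-PADS[q]))>30: print('stop',q); break
    pick(p,12,h,90)
    if get_obs()['grip_width']<30: print('lost'); break
    place(SLOT(sx,sy),50,h,HYAW)
else:
    goto([460,330,380],[180,0,30]); wait(.3)
    a=np.radians(HYAW); R=np.array([[np.cos(a),np.sin(a)],[-np.sin(a),np.cos(a)]])
    for n,sx,sy,h in (('sampleT',110,44,95),('sampleS',110,-44,65),('t1',30,44,95),('t2',-60,44,95),('s1',-15,-44,65)):
        p=look(SLOT(sx,sy),50,h,'end_'+n)
        if p is not None: print(n,np.round(R@(p-SHELF),1))
    print(get_obs()['t'])
E
python3 run3.py
```

```text
found tall_1 [587.2 -14.5] iou 0.966 shift [-0.7  1. ]
gripped 36.4 30.2
lifted 36.0
placed at [446.5 425.   97.2] F [0.5 0.9 0.2]
t 65.9
found tall_1 [ 666.9 -105.7] iou 0.939 shift [-0.1  0.2]
gripped 36.2 30.0
lifted 36.4
placed at [370.9 376.1  97.2] F [-0.6  1.  -0.2]
t 76.6
found short_1 [672.8 -19.3] iou 0.97 shift [0.1 1.8]
gripped 35.8 30.2
lifted 35.9
placed at [456.6 326.7  85.3] F [0.7 1.4 0.6]
t 86.5
found sample_tall [512.  467.6] iou 0.962 shift [-1.4 -0.6]
sampleT [108.5  44.3]
found sample_short [560.9 393.3] iou 0.92 shift [-0.4 -1. ]
sampleS [109.1 -44.6]
found tall_1 [445.5 425.6] iou 0.926 shift [-0.8  0.9]
t1 [29.8 45.2]
found tall_1 [369.4 376.9] iou 0.958 shift [-1.3  1. ]
t2 [-60.6  45.6]
found short_1 [455.3 326. ] iou 0.912 shift [-1.  -0.4]
s1 [-16.1 -43.8]
88.35
```

```bash
python3 - <<'E'
from ops import *
goto([440,-300,350],[180,0,0]); c,im=shot('top'); c,s=shot('side')
a=cv2.resize(im[110:310,120:440,::-1],(640,400),interpolation=cv2.INTER_CUBIC); b=cv2.resize(s[110:250,190:430,::-1],(343,200))
cv2.imwrite('pics/final.png',np.vstack([a,np.pad(b,((0,0),(0,297),(0,0)))]))
E
```

```text
(no output)
```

View pics/final.png

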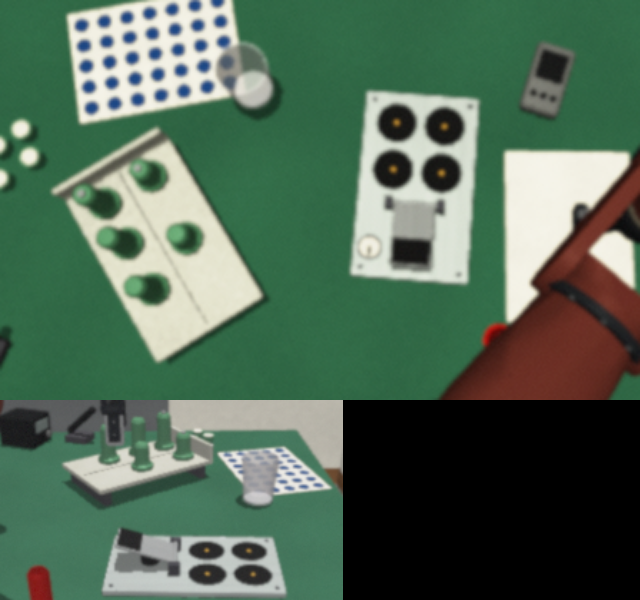

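The final picture shows both talls in line with the tall sample and the short in line with the short sample. The treadle is up, the pads are empty, and the meter and beaker look where they were. The robot is clear of everything, so I'm handing in.

```bash
python3 -c "
from station import *
wait(.5); print(sign_off())"
```

```text
the job is handed in; nothing more can be done
None
```

The job is handed in at about 90 s: three green housings (two tall, one short) were leak-checked on their pads with the treadle held at its stop for 2.4 s, then stood on the shelf within about 2 mm of their sample rows, after one re-pick when the short was found shoved aside; the judge's verdict was not shown.

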